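# Tip a hardware case out of its rack and stand it in the job tray

## Task

Fetch the thickest hardware case, the one with the plain top, from its tight bay in the rack: tip it forward by its top edge until it rests leaning on the steel rod in front, its foot still in the bay. Then take hold of it, lift it out and set it down, without dropping it, upright on its foot on the floor of the wooden job tray. Leave the other cases standing in their bays and the jar, tin and hammer where they are.

Things in the scene. Friction and masses are not known exactly. Their poses are not given: they have to be found in the camera images.
- rack: Low plywood rack, fixed, open on top. Origin: centre of its four bays, on the bench. Its front is -x (roughly world +y, within 0.2 rad); y runs along the row of bays; z up. Bays 53 mm wide, centred at y = -84, -28, 28, 84 mm, floor 12 mm above the bench, parted by 3 mm dividers (x -50 to 50 mm, tops at 72 mm). End uprights for the rod at y = +-114.5 mm, 96 mm high.
- rack_rod (a point): Middle of the axis of the steel rod, 14 mm thick, that runs along the rack's y in front of all bays (rack x -104 mm, height 80.5 mm). A case tipped forward comes to rest on it by itself, leaning about 0.70 rad (40 degrees), foot still in its bay.
- rack_lip (a point): Middle of the top inner edge of the front lip (rack x -50 mm, height 26 mm; lip 8 mm thick). It stops the foot of a case: pushed forward near its top, the case pivots about its front lower edge, and beyond about 0.5 rad it falls on to the rod by itself.
- rack_back (a point): Middle of the top edge of the back board (rack x 50 to 58 mm, height 72 mm). Above it the rear faces of the cases are open and can be pushed.
- thick_case: The case wanted: closed rigid grey plastic, 96 deep (x) x 50 thick (y) x 180 mm high (z), plain flat top with no carrying loop; 0.3 to 0.6 kg, weight at its middle. It stands in any one of the bays, axes parallel to the rack's, 1.5 mm free each side, about 10 mm from the next case; its spine (-x face) looks out of the front. Origin: centre of its underside.
- job_tray: Open wooden tray fixed on the bench, outside 170 mm (x) x 270 mm (y) x 24 mm high, walls 8 mm, floor 8 mm thick (inside floor 8 mm above the bench). Origin: centre of its underside, z up. The jar stands near its +y end; from y = -127 to about 45 mm its floor is free.
- jar: Closed jar, 68 mm across, 85 mm high, standing in the tray near its +y end; leave it. Origin: centre of its underside.
- tin: Wide closed tin with a paper label, bigger than the jar, 80 mm across, 100 mm high, standing on the bench beyond the tray, seen from the robot; leave it. Origin: centre of its underside.
- hammer: Hammer with a wooden handle, 260 mm long, lying on the bench beyond the rack, seen from the robot, handle to its -x; leave it. Origin: on the bench under its middle.
- slim_case_a: One of three slim hardware cases, same grey plastic, 96 deep x 42 thick x 180 mm high, with a fixed black carrying loop along its depth on top (11 mm high, rod 6 mm). About 0.4 kg, stands loose in its bay; leave it standing there. Origin: centre of its underside; axes as the thick case.
- slim_case_b: One of three slim hardware cases, same grey plastic, 96 deep x 42 thick x 180 mm high, with a fixed black carrying loop along its depth on top (11 mm high, rod 6 mm). About 0.4 kg, stands loose in its bay; leave it standing there. Origin: centre of its underside; axes as the thick case.
- slim_case_c: One of three slim hardware cases, same grey plastic, 96 deep x 42 thick x 180 mm high, with a fixed black carrying loop along its depth on top (11 mm high, rod 6 mm). About 0.4 kg, stands loose in its bay; leave it standing there. Origin: centre of its underside; axes as the thick case.

How it is judged (in metres and radians):
On the way:
1. the thick case leans forward against the rod, its foot still in its bay (angle between thick_case's own z axis and vertical between 0.6 and 0.8 rad and z of thick_case in the frame of rack below 0.065 m and x of thick_case in the frame of rack between -0.05 and 0.05 m), for 0.3 s.
At the end, for the whole second after the job is handed in: The thick case stands upright (within 0.08 rad) on its foot on the job tray's floor (underside within 5 mm of it), at rest; the slim cases stand in their bays (within 0.15 rad, moved under 20 mm) and the jar stands in the tray (within 0.2 rad, moved under 30 mm) (angle between thick_case's own z axis and vertical below 0.08 rad and x of thick_case in the frame of job_tray between -0.077 and 0.077 m and y of thick_case in the frame of job_tray between -0.127 and 0.127 m and z of thick_case in the frame of job_tray between 0.003 and 0.013 m and linear speed of thick_case below 0.02 m/s and angular speed of thick_case below 0.1 rad/s and angle between jar's own z axis and vertical below 0.2 rad and distance of jar from where it was at the start of the episode below 0.03 m and angle between each of slim_case_a, slim_case_b, slim_case_c's own z axis and vertical below 0.15 rad and distance of each of slim_case_a, slim_case_b, slim_case_c from where it was at the start of the episode below 0.02 m); the robot touches nothing.
It fails at once if a slim case is tipped or pulled out of its bay (angle between any of slim_case_a, slim_case_b, slim_case_c's own z axis and vertical above 0.3 rad or distance of any of slim_case_a, slim_case_b, slim_case_c from where it was at the start of the episode above 0.04 m).
It fails at once if the jar is knocked over or shoved about (angle between jar's own z axis and vertical above 0.5 rad or distance of jar from where it was at the start of the episode above 0.05 m).
It fails at once if the thick case is dropped (falls freely, untouched by the fingers, faster than 0.6 m/s) (contact force between the fingers and thick_case below 0.05 N and linear speed of thick_case above 0.6 m/s).
It fails at once if the tin or the hammer is knocked away (distance of any of tin, hammer from where it was at the start of the episode above 0.04 m).
It also fails if it takes over 59 s, if anything falls off the work surface, if the arm or the gripper's body presses on something with over 40 N, if the wrist force passes 120 N, or if a joint passes its speed limit or range.

## Robot

A 6-joint arm with a two-finger parallel gripper is mounted at the origin on the work surface. World frame = base frame: x ahead of the robot, y to its left, z up, the work surface at z = 0. Lengths are in mm, angles in rad, forces in N, time in s.
With the tool pointing down it reaches from about 275 to 825 mm from the base axis. Payload 4.9 kg.
Tool frame: the origin (TCP) lies at the very end of the fingers, on their centre line; the grasp point (between the pads) lies 19 mm behind it; z points along the fingers, y is the line along which they close (so a half turn about z gives the same grasp; the last joint's range is limited). The gripper opens to 85 mm and grips with 20 to 120 N. Pads are 22 mm wide; open, the fingers measure 114 mm over their backs; the gripper's body (76 mm by 85 mm) begins 54 mm behind the grasp point. The pads swing forward as they close: fully open they stand 13 mm farther back than shut.
Start: joints at [1.049, 0.326, -0.193, 1.052, 0, 1.437], TCP at [207.98, 509.179, 195.481] pointing down, gripper open.
Joint ranges: [-2.65, 2.65], [-0.97, 1.79], [-1.3, 1.35], [-1.93, 2.1], [-1.47, 1.37], [-3.14, 3.14]. Speed limits (rad/s): [2.57, 2.57, 3.14, 3.14, 3.14, 3.14].

## Interface

Orientations are given as [roll, pitch, yaw] about the fixed x, y, z axes, in that order (R = Rz(yaw) Ry(pitch) Rx(roll)).
In Python, from bench import bot, solve_ik, imaging gives the robot as it stands. Calls block until the motion is done:
- bot.move_ptp(position, orientation): joint-space move of the TCP to a pose.
- bot.movel(position, rot=None, max_speed=150, threshold=None): straight line of the TCP; rot=None keeps the orientation; max_speed is the mean speed in mm/s. With threshold (N) it stops when the force on the tool has changed by that much, and returns True; else False.
- bot.move_j(angles): joint-space move.
- bot.grip(opening, effort=None): opening from 0.0 (shut) to 1.0 (fully open); effort is the grip in N (None keeps the last); returns when the fingers have stopped.
- bot.dwell(seconds).
- solve_ik(position, orientation): joint angles nearest the present ones, or None.
- bot.get_state(): the state.
- imaging.capture(name): name is "scene" or "top" or "wrist"; returns the picture (420x560x3 uint8, blue, green, red); there is no depth.
- imaging.camera_model(name): a dict with "K" (3x3 intrinsics, pixels), "k1" (the pictures are not rectified: a ray, as slopes to the right and down, at radius r is drawn at 1 + k1 r^2 times it, then the intrinsics apply), "position" and "rotation" of the camera in the world. Camera axes: x right, y up, looking along -z (the intrinsics and any distortion apply to the point x, -y, -z); pixel columns grow to the right and rows downward; lengths in mm; the calibration is good to about 2 mm. A picture is of the moment at which its call begins: read the wrist's pose just before it. camera_model takes no time and is no camera call; for the wrist camera it gives the pose at the moment of the call.
A pose or a line that the arm cannot do raises bot.IKError and nothing moves.
- bot.sign_off(): hands the job in; it is judged then, once.
The state is a dict: "t": time; "qpos": joint angles; "joint_velocities": joint speeds; "effort": joint torques, N m; "tcp_pos": TCP position; "orientation": TCP orientation; "contact_force": force on the tool from outside, world axes, zero at the start; "wrist_torque": the same for the moment, N m; "opening": opening from 0.0 (shut) to 1.0 (fully open); "gripper_force": force on a finger pad.
Only numpy, scipy, OpenCV 4.12 (cv2) and the standard library are available. Lean on these libraries where they do the work, as an engineer would, in place of code of your own. Each camera call takes 0.05 s, during which the arm holds its last target. There are 200 camera calls.

## Working session

There is one attempt and no reset: what is moved stays moved. The work goes in short steps, each a Python script; the robot and the scene stay as the last script left them, time stands still between calls to the robot, and variables do not carry over. Pictures are saved under pics/ and viewed, at most 10 in all, crops included, and the job is handed in when it is done.

```bash
mkdir -p pics; ls
python3 - <<'E'
from bench import bot, imaging
import cv2, json
for n in ("scene","top"):
    cv2.imwrite(f"pics/{n}0.png", imaging.capture(n)); m=imaging.camera_model(n); print(n,{k:(v.tolist() if hasattr(v,'tolist') else v) for k,v in m.items()})
print(bot.get_state())
E
```

```text
pics
scene {'K': [[448.52632612114195, 0.0, 276.66181266670975], [0.0, 448.52632612114195, 212.74254165169134], [0.0, 0.0, 1.0]], 'k1': -0.08022918153067352, 'position': [1030.5869575826318, 837.7281142326552, 690.8945777171386], 'rotation': [0.9886151949757647, -0.012530978281199312, 2.692739695138936]}
top {'K': [[547.0317107967008, 0.0, 277.6301546273034], [0.0, 547.0317107967008, 208.51575649141887], [0.0, 0.0, 1.0]], 'k1': -0.16435948461592928, 'position': [463.11871620179403, 25.43495657601865, 1483.1292918549602], 'rotation': [0.1144892851244208, -0.0013638953196886128, -1.549100396908859]}
{'t': 0.1, 'qpos': array([ 1.04880140e+00,  3.26909627e-01, -1.93481125e-01,  1.05198729e+00,
        2.72646567e-07,  1.43657970e+00]), 'joint_velocities': array([ 5.56178481e-04, -1.73831914e-03,  2.76676504e-03,  2.97493431e-04,
       -7.27540344e-05, -3.85224927e-04]), 'effort': array([ 5.23173840e-04, -4.44239080e+01,  2.63038069e+01,  7.91705155e-03,
       -1.67939629e-04,  6.78621575e-06]), 'tcp_pos': array([207.68242979, 508.66302964, 194.75951446]), 'orientation': array([-3.14002520e+00, -2.11926329e-04,  2.75381419e+00]), 'contact_force': array([0.32433914, 0.07299109, 0.12602991]), 'wrist_torque': array([-0.00467489,  0.04317814, -0.01929065]), 'gripper_force': 0.0, 'opening': 0.9985524861739588}
```

View pics/scene0.png

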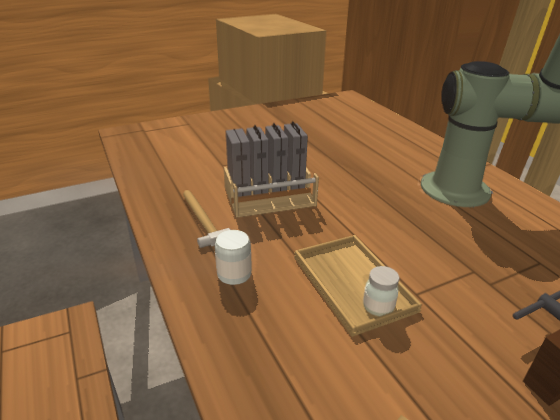

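View pics/top0.png

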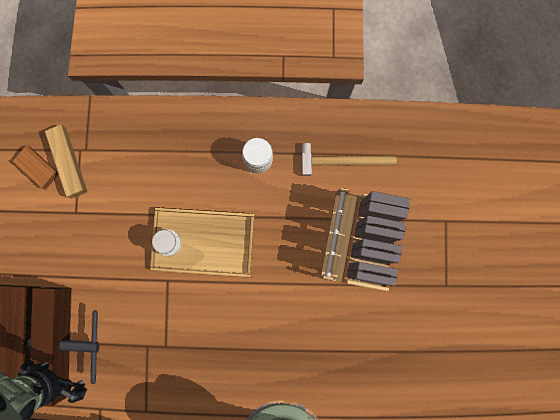

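The scene view shows four cases in the rack, and the leftmost at (237,155) has a plain top. In the top view that is the far, upper one near (388,200). The tray spans (152–253, 208–275), the jar is at (166,242), the tin at (257,155) and the hammer at (345,160). I'll enlarge the rack and tray.

Run:
```python
import cv2, numpy as np
t=cv2.imread("pics/top0.png"); s=cv2.imread("pics/scene0.png")
a=cv2.resize(t[180:300,310:420],None,fx=5,fy=5,interpolation=cv2.INTER_CUBIC)[:600,:400*1]
a=cv2.resize(t[180:300,315:415],(500,600),interpolation=cv2.INTER_CUBIC)
b=cv2.resize(s[115:220,220:325],(300,300),interpolation=cv2.INTER_CUBIC)
c=cv2.resize(t[195:285,140:265],(300,216),interpolation=cv2.INTER_CUBIC)
o=np.zeros((600,800,3),np.uint8); o[:,:500]=a;o[:300,500:]=b;o[300:516,500:]=c
cv2.imwrite("pics/crop.png",o)
```

```text
(no output)
```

View pics/crop.png

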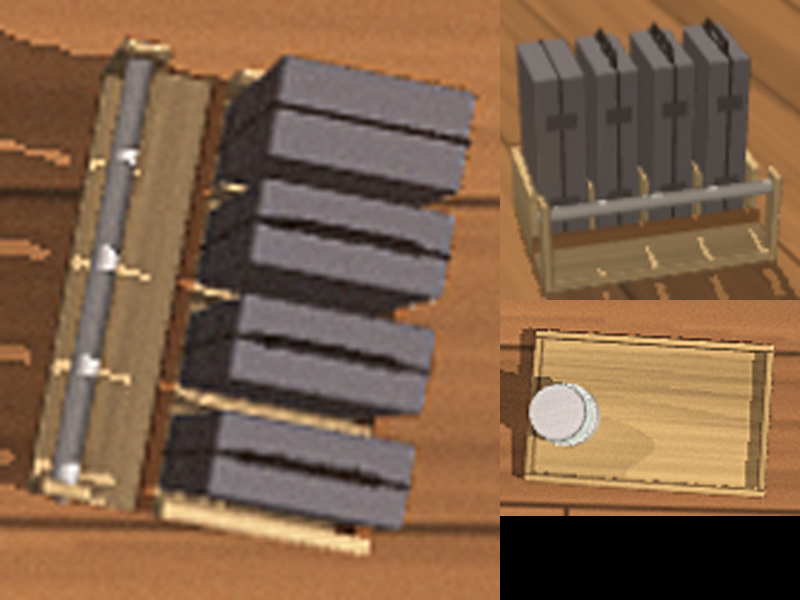

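The far case at (388,200) is the thick one: plain top with a seam and no loop. The rod runs from (343,191) to (328,277) in the top image. Next I'll calibrate poses from the bright top faces and the rod ends, and check that the arm can reach.

```bash
cat > h.py <<'E'
import numpy as np, cv2
from scipy.spatial.transform import Rotation as R
from bench import bot, solve_ik, imaging
def cast(name, px, z):
    m=imaging.camera_model(name); K=np.array(m["K"])
    px=np.array(px,float).reshape(-1,2); d=(px-K[:2,2])/[K[0,0],K[1,1]]
    u=d.copy()
    for _ in range(20): u=d/(1+m["k1"]*(u**2).sum(1,keepdims=True))
    r=np.c_[u[:,0],-u[:,1],-np.ones(len(u))]@R.from_euler("xyz",m["rotation"]).as_matrix().T
    p=np.array(m["position"]); return p+r*((z-p[2])/r[:,2])[:,None]
E
python3 - <<'E'
from h import *
t=cv2.imread("pics/top0.png"); c=t[180:300,315:415]
big=cv2.resize(c,None,fx=5,fy=5,interpolation=cv2.INTER_CUBIC)
hsv=cv2.cvtColor(big,cv2.COLOR_BGR2HSV)
m=cv2.inRange(hsv,(0,0,95),(180,55,160)); m[:,:215]=0
m=cv2.morphologyEx(m,cv2.MORPH_CLOSE,np.ones((7,7)));m=cv2.morphologyEx(m,cv2.MORPH_OPEN,np.ones((9,9)))
cs=cv2.findContours(m,cv2.RETR_EXTERNAL,cv2.CHAIN_APPROX_NONE)[0]
for k in cs:
    if cv2.contourArea(k)<1500: continue
    # ray-cast contour onto z=192, then rectangle
    w=cast("top",(k[:,0]+.5)/5-.5+[315,180],192)[:,:2].astype(np.float32)
    (cx,cy),(a,b),an=cv2.minAreaRect(w); print("top face",round(cx,1),round(cy,1),round(a,1),round(b,1),round(an,1))
print("rod",cast("top",[[315+143/5,180+50/5],[315+67/5,180+495/5]],87.5).round(1).tolist())
tr=cast("top",[[151.2,207.5],[253.7,214.2],[250.4,276.7],[150.8,269.2]],24)[:,:2].astype(np.float32)
print("tray",tr.round(1).tolist(),cv2.minAreaRect(tr)); print("jar",cast("top",[[164.5,242.5]],85).round(1),"tin",cast("top",[[257.5,151]],100).round(1))
print("hammer",cast("top",[[307,143],[307,175],[396,160]],10).round(0).tolist())
E
```

```text
top face 451.2 -209.4 92.9 18.7 80.4
top face 473.1 -212.7 93.7 18.6 80.3
top face 506.3 -218.7 93.6 19.2 80.3
top face 528.4 -222.6 93.5 19.1 79.7
top face 561.7 -228.2 93.4 18.5 80.4
top face 583.5 -231.9 93.8 18.5 79.7
top face 627.6 -239.7 94.0 48.7 80.2
rod [[675.5, -142.5, 87.5], [446.2, -105.9, 87.5]]
tray [[626.2000122070312, 369.5], [614.2000122070312, 90.9000015258789], [447.20001220703125, 95.4000015258789], [459.79998779296875, 363.29998779296875]] ((536.6876220703125, 232.47412109375), (281.61468505859375, 167.0224609375), 87.527099609375)
jar [[529.5 316.2  85. ]] tin [[770.5  82.2 100. ]]
hammer [[816.0, -50.0, 10.0], [726.0, -51.0, 10.0], [775.0, -297.0, 10.0]]
```

```bash
cat >> h.py <<'E'
A=np.deg2rad(80.2); F=np.array([np.cos(A),np.sin(A),0]); S=np.array([F[1],-F[0],0]); C=np.array([627.6,-239.7,0])
def W(x,z,y=0): return C-F*x+S*y+[0,0,z]       # rack x, height, y relative to thick case
def O(th,sg=1,F=F,S=S):
    d=-(np.cos(th)*np.array([0,0,1])+np.sin(th)*F); y=sg*S
    return R.from_matrix(np.c_[np.cross(y,d),y,d]).as_euler("xyz")
E
python3 - <<'E'
from h import *
TH=.70; ax=np.array([-np.sin(TH),np.cos(TH)]); top=np.array([-48,12])+180*ax+48*np.array([np.cos(TH),np.sin(TH)])
print(top)
T=np.array([535,187,0])
for sg in(1,-1):
    g=lambda dep:W(*(top-dep*ax))
    for n,p,th in [("beh hi",W(85,300),0),("beh lo",W(85,158),0),("push",W(-30,158),0),("pre",g(-80),TH),("gr",g(50),TH),("lift",g(50)+[0,0,130],TH),("fwd",g(50)+[0,0,130]+150*F,TH),("fwd up",g(50)+[0,0,130]+200*F,0),("tray hi",T+[0,0,260],0),("tray",T+[0,0,138],0)]:
        q=solve_ik(p,O(th,sg)); print(sg,n,p.round(),None if q is None else np.round(q,2))
E
```

```text
[-127.24675871  180.5940427 ]
1 beh hi [ 613. -323.  300.] [-0.59  0.59  0.48  1.47  0.    1.15]
1 beh lo [ 613. -323.  158.] [-0.59  0.62  0.18  1.13  0.    1.15]
1 push [ 633. -210.  158.] [-0.43  0.57  0.09  1.09  0.    1.31]
1 pre [658. -64. 242.] [ 0.11  0.72  0.36  1.44 -0.67  1.93]
1 gr [ 644. -146.  142.] [-0.01  0.7   0.08  1.08 -0.69  1.79]
1 lift [ 644. -146.  272.] [-0.01  0.62  0.27  1.36 -0.69  1.79]
1 fwd [669.   2. 272.] [ 0.2   0.79  0.57  1.65 -0.64  2.04]
1 fwd up [678.  51. 272.] [-0.03  0.56  0.36  1.37  0.    1.71]
1 tray hi [535 187 260] [ 0.21  0.33 -0.03  1.22  0.    1.95]
1 tray [535 187 138] [ 0.21  0.4  -0.24  0.93  0.    1.95]
-1 beh hi [ 613. -323.  300.] [-0.59  0.59  0.48  1.47  0.   -1.99]
-1 beh lo [ 613. -323.  158.] [-0.59  0.62  0.18  1.13  0.   -1.99]
-1 push [ 633. -210.  158.] [-0.43  0.57  0.09  1.09  0.   -1.83]
-1 pre [658. -64. 242.] [ 0.11  0.72  0.36  1.44 -0.67 -1.21]
-1 gr [ 644. -146.  142.] [-0.01  0.7   0.08  1.08 -0.69 -1.36]
-1 lift [ 644. -146.  272.] [-0.01  0.62  0.27  1.36 -0.69 -1.36]
-1 fwd [669.   2. 272.] [ 0.2   0.79  0.57  1.65 -0.64 -1.1 ]
-1 fwd up [678.  51. 272.] [-0.03  0.56  0.36  1.37  0.   -1.43]
-1 tray hi [535 187 260] [ 0.21  0.33 -0.03  1.22  0.   -1.19]
-1 tray [535 187 138] [ 0.21  0.4  -0.24  0.93  0.   -1.19]
```

Run:
```python
from h import *
s=bot.get_state(); bot.movel(s["tcp_pos"]+[0,0,140],max_speed=250)
bot.grip(0.0)
bot.move_ptp(W(85,320),O(0)); bot.movel(W(85,160),max_speed=200)
print(bot.get_state()["tcp_pos"],W(85,160))
hit=bot.movel(W(40,160),max_speed=60,threshold=2); print(hit,((bot.get_state()["tcp_pos"]-C)@-F))
cv2.imwrite("pics/s1.png",imaging.capture("scene"))
bot.movel(W(-38,160),max_speed=60)
print(bot.get_state()["contact_force"],bot.get_state()["t"])
bot.movel(W(0,160),max_speed=150); bot.movel(W(0,330),max_speed=250)
a=imaging.capture("scene")[100:240,200:360]; b=imaging.capture("top")[170:300,300:420]
o=np.zeros((400,800,3),np.uint8); o[:350,:400]=cv2.resize(a,(400,350)); o[:400,430:]=cv2.resize(b,(370,400)); cv2.imwrite("pics/tip.png",o)
cv2.imwrite("pics/tip_top.png",imaging.capture("top")); print(bot.get_state()["t"])
```

```text
[ 613.94828003 -323.78506381  161.41684689] [ 613.13219257 -323.45967137  160.        ]
False 40.19138001375302
[ 0.25172755 -0.47790702  0.4026083 ] 8.1583
9.5417
```

View pics/tip.png

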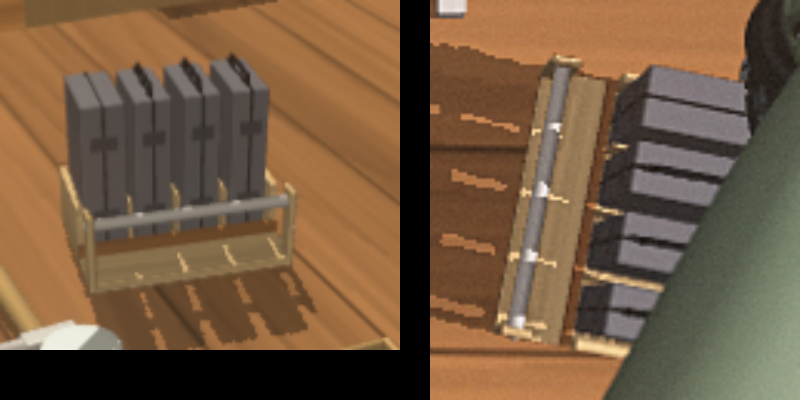

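The case still stands upright, so it didn't tip or it fell back. I'll repeat the push with pictures during it.

Run:
```python
from h import *
ims=[cv2.imread("pics/s1.png")]
bot.movel(W(85,330),max_speed=250); bot.movel(W(85,160),max_speed=250)
def st(): s=bot.get_state(); print(((s["tcp_pos"]-C)@-F).round(1),((s["tcp_pos"]-C)@S).round(1),s["tcp_pos"][2].round(1),s["contact_force"].round(2),round(s["t"],2))
for x in (30,0,-38):
    bot.movel(W(x,160),max_speed=60); st(); ims.append(imaging.capture("scene"))
cv2.imwrite("pics/p.png",np.vstack([np.hstack([cv2.resize(i[60:220,190:350],(300,300)) for i in r]) for r in (ims[:2],ims[2:])]))
```

```text
30.3 0.0 160.0 [0.5  0.55 0.36] 11.93
-0.3 0.1 160.1 [-0.55 -0.4   0.56] 12.63
-38.0 0.1 160.1 [-0.23 -0.15 -0.08] 13.47
```

View pics/p.png

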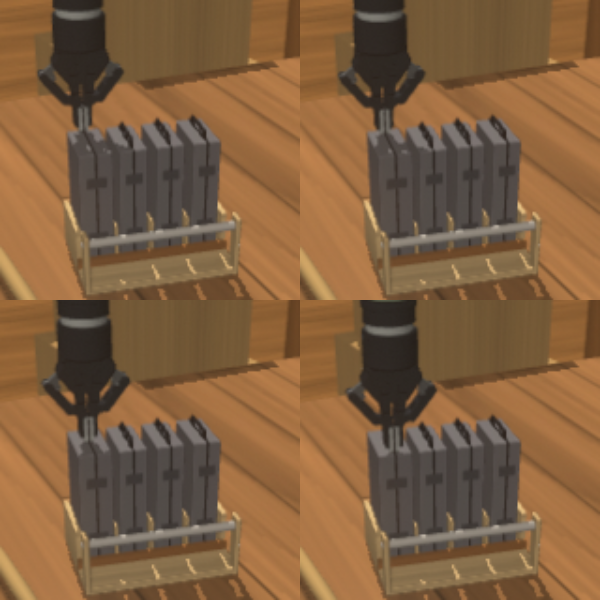

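Run:
```python
from h import *
def proj(name,P):
    m=imaging.camera_model(name);K=np.array(m["K"]);M=R.from_euler("xyz",m["rotation"]).as_matrix()
    c=(np.atleast_2d(P)-m["position"])@M; u=np.c_[c[:,0],-c[:,1]]/-c[:,2:]
    return u*(1+m["k1"]*(u**2).sum(1,keepdims=True))@K[:2,:2].T+K[:2,2]
tcp=bot.get_state()["tcp_pos"]
cor=[W(x,192,y) for x,y in((-48,-25),(-48,25),(48,25),(48,-25))]
rod=[W(-104,80.5,30.5),W(-104,80.5,-198.5)]
o=[]
for n in("scene","top"):
    i=imaging.capture(n); print(n,proj(n,tcp).round(1),proj(n,cor).round(1).tolist(),proj(n,rod).round(1).tolist())
    x0,y0=(210,95) if n=="scene" else (310,170)
    b=cv2.resize(i[y0:y0+130,x0:x0+110],(400,473)); f=400/110
    for p,c in [(tcp,(0,0,255))]+[(k,(0,255,0)) for k in cor]+[(k,(255,0,0)) for k in rod]:
        cv2.circle(b,tuple(int(v) for v in ((proj(n,p)[0]-[x0,y0]+.5)*f)),4,c,1)
    o.append(b)
cv2.imwrite("pics/ov.png",np.hstack(o))
```

```text
scene [[239.6 151.2]] [[249.2, 140.9], [230.8, 142.9], [224.3, 129.2], [241.7, 127.4]] [[234.5, 189.8], [315.0, 179.2]]
top [[371.4 202.9]] [[367.7, 210.7], [371.3, 190.3], [410.1, 198.0], [406.8, 218.3]] [[343.3, 190.5], [327.2, 277.6]]
```

View pics/ov.png

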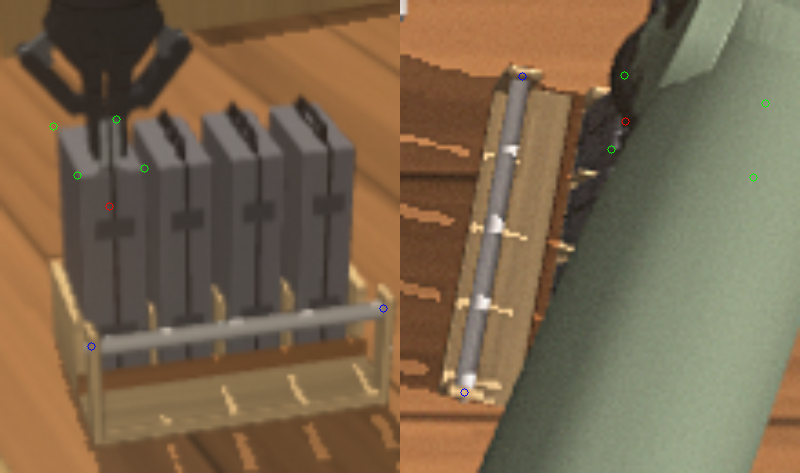

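Run:
```python
from h import *
s=bot.get_state(); print(s["opening"],s["tcp_pos"],s["orientation"],O(0))
bot.movel(W(20,160),max_speed=150)
print(bot.movel(W(20,120),max_speed=30,threshold=4),bot.get_state()["tcp_pos"],bot.get_state()["contact_force"])
bot.movel(W(20,260),max_speed=250)
cv2.imwrite("pics/v.png",cv2.resize(imaging.capture("scene")[20:220,180:350],(680,600)[::1])); print(bot.get_state()["t"])
```

```text
0.000723998080803982 [ 634.01360745 -202.65191461  159.97477343] [3.14158089e+00 1.01911012e-04 1.39925903e+00] [3.14159265 0.         1.39975406]
True [ 624.9427098  -258.86448419  156.31493947] [ 1.05699594 -0.19900279  3.20122991]
15.2
```

View pics/v.png

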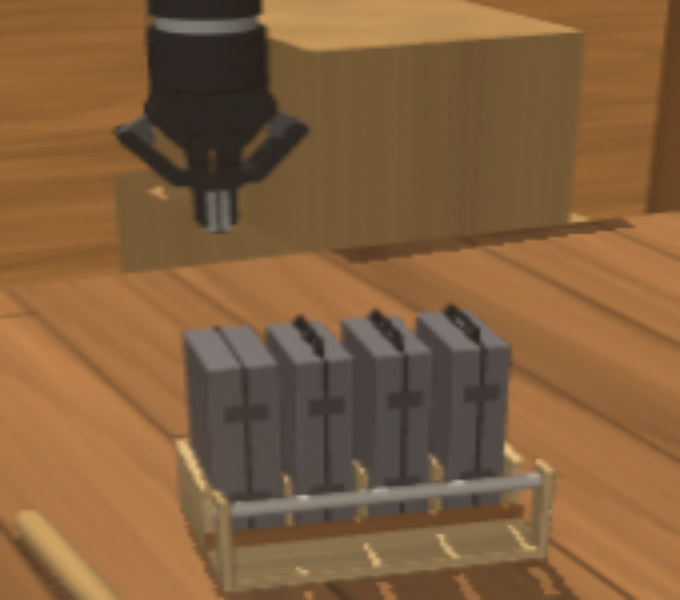

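```bash
cat >> h.py <<'E'
def proj(name,P):
    m=imaging.camera_model(name);K=np.array(m["K"]);M=R.from_euler("xyz",m["rotation"]).as_matrix()
    c=(np.atleast_2d(P)-m["position"])@M; u=np.c_[c[:,0],-c[:,1]]/-c[:,2:]
    return u*(1+m["k1"]*(u**2).sum(1,keepdims=True))@K[:2,:2].T+K[:2,2]
E
python3 - <<'E'
from h import *
t=bot.get_state()["tcp_pos"]; print(t)
for dz in (-10,0,10,20,30,40,50): print(dz,proj("scene",t+[0,0,dz]).round(1))
print("seen tip 234.5 97.3"); print(np.round(bot.get_state()["contact_force"],2))
E
```

```text
[ 623.62379462 -258.90906539  258.72079276]
-10 [[234.5 112.7]]
0 [[234.4 109.2]]
10 [[234.2 105.7]]
20 [[234.1 102.1]]
30 [[234.   98.5]]
40 [[233.8  94.9]]
50 [[233.7  91.3]]
seen tip 234.5 97.3
[-0.39  0.05 -0.84]
```

The reported TCP lies about 35 mm beyond the real fingertip. The touch on the case top and the scene picture agree on that. I'll push again with that correction.

Run:
```python
from h import *
Z=128
bot.movel(W(85,250),max_speed=250); bot.movel(W(85,Z),max_speed=250)
def st(): s=bot.get_state(); print(((s["tcp_pos"]-C)@-F).round(1),s["tcp_pos"][2].round(1),s["contact_force"].round(2),round(s["t"],2))
for x in (45,10,-40):
    bot.movel(W(x,Z),max_speed=90); st()
bot.dwell(.4); bot.movel(W(0,Z),max_speed=150); bot.movel(W(0,300),max_speed=250)
a=imaging.capture("scene"); cv2.imwrite("pics/tip2.png",a); cv2.imwrite("pics/v2.png",cv2.resize(a[60:240,190:360],(510,540))); st()
```

```text
44.4 128.1 [ 0.11 -0.89 -0.14] 16.85
9.0 127.7 [ 0.35 -0.74  0.53] 17.39
-36.7 132.0 [-5.36 -9.55 13.9 ] 18.1
-0.8 297.9 [-0.51  0.17 -0.11] 19.81
```

View pics/v2.png

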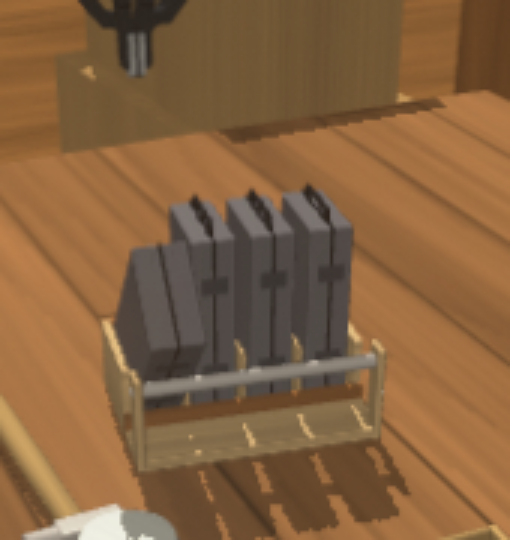

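```bash
cat >> h.py <<'E'
TH=.70; ax=np.array([-np.sin(TH),np.cos(TH)]); top=np.array([-48,12])+180*ax+48*np.array([np.cos(TH),np.sin(TH)])
D=-(np.cos(TH)*np.array([0,0,1])+np.sin(TH)*F); TOP=W(*top)
E
python3 - <<'E'
from h import *
bot.grip(1.0)
bot.movel(W(-60,320),max_speed=250)
tip=TOP-50*D; cmd=tip+40*D
bot.move_ptp(cmd-60*D,O(TH)); bot.movel(cmd,max_speed=200)
t=bot.get_state()["tcp_pos"]; print(t,cmd,bot.get_state()["t"])
i=imaging.capture("scene"); x0,y0,f=180,60,4; b=cv2.resize(i[y0:y0+150,x0:x0+170],(680,600))
pts=[(t,(0,0,255)),(t-40*D,(0,255,255)),(t+[0,0,40],(255,0,255))]+[(W(x,z,y),(0,255,0)) for x,z in((-164,150),(-91,212)) for y in(-25,25)]
for p,c in pts:
    print(proj("scene",p).round(1)); cv2.circle(b,tuple(int(v) for v in (proj("scene",p)[0]-[x0,y0]+.5)*f),5,c,1)
cv2.imwrite("pics/pre.png",b)
E
```

```text
[ 650.15892602 -110.30631644  189.61865519] [ 650.35512677 -107.96186693  188.24246457] 22.1833
[[246.9 156.1]]
[[248.9 149.3]]
[[246.5 141.5]]
[[259.9 174.8]]
[[240.4 177.2]]
[[252.8 140.5]]
[[233.7 142.5]]
```

View pics/pre.png

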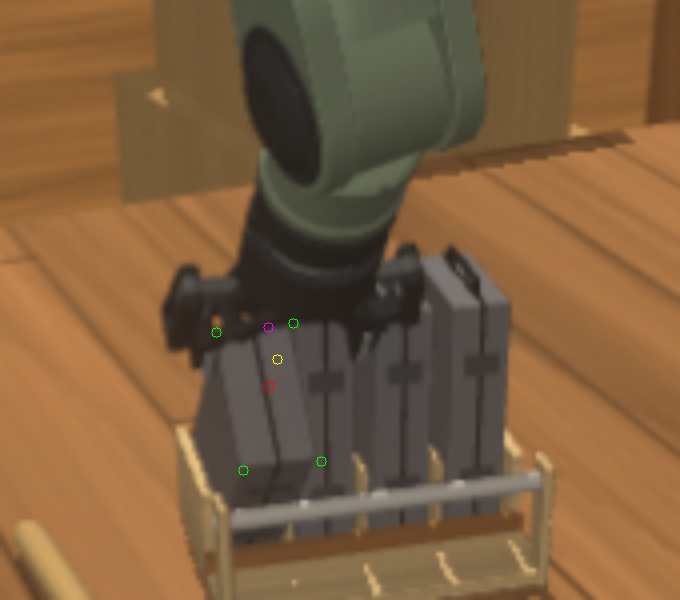

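Both fingertips, at (197,365) and (357,355), are centred on the yellow mark. So the 40 mm offset runs along the tool axis, and the case leans as predicted, about 3 mm towards +S. Next I'll insert the fingers and grip.

Run:
```python
from h import *
s=bot.get_state(); print(s["contact_force"].round(2))
off=S*3; cmd=TOP+(40+46)*D+off
bot.movel(TOP-10*D+off,max_speed=100)
print(bot.movel(cmd,max_speed=60,threshold=6))
s=bot.get_state(); print("depth",((s["tcp_pos"]-TOP)@D-40).round(1),s["contact_force"].round(2))
bot.grip(0.0,60); s=bot.get_state(); print(s["opening"],s["gripper_force"],s["contact_force"].round(1))
bot.grip(0.0,110); s=bot.get_state(); print(s["opening"],s["gripper_force"],s["contact_force"].round(1),s["t"])
```

```text
[0.63 0.36 1.23]
False
depth 45.6 [ 0.48 -0.94 -0.  ]
0.5788366448693445 63.41015696525574 [-5.   3.5  3.3]
0.5745987244585814 111.97185516357422 [-4.8  2.7  4. ] 24.8667
```

Run:
```python
from h import *
def st(n): s=bot.get_state(); print(n,s["tcp_pos"].round(1),s["contact_force"].round(1),s["opening"].round(3),round(s["t"],2)); return s["tcp_pos"]
p=st("0")
for dz,v in((30,50),(140,90)):
    print(bot.movel(p+[0,0,dz],max_speed=v,threshold=30)); st(dz)
i=imaging.capture("scene"); cv2.imwrite("pics/lift.png",i[20:270,160:400])
```

```text
Traceback (most recent call last):
AttributeError: 'float' object has no attribute 'round'
```

```bash
cat >> h.py <<'E'
def st(n=""): s=bot.get_state(); print(n,s["tcp_pos"].round(1),s["contact_force"].round(1),round(s["opening"],3),round(s["t"],2)); return s["tcp_pos"]
E
python3 - <<'E'
from h import *
p=st("0")
for dz,v in((30,50),(140,90)):
    print(bot.movel(p+[0,0,dz],max_speed=v,threshold=30)); st(dz)
cv2.imwrite("pics/lift.png",imaging.capture("scene")[20:270,160:400])
E
```

```text
0 [ 641.7 -169.2  114.9] [-4.8  2.7  4. ] 0.575 24.87
False
30 [ 641.9 -169.3  145. ] [-0.7 -0.3 -3.6] 0.575 25.62
False
140 [ 641.3 -169.2  254.1] [-0.7  0.5 -4.2] 0.575 26.99
```

Run:
```python
from h import *
p=st(); bot.movel(p+180*F,max_speed=200); st()
bot.move_ptp([535,185,230],O(0)); bot.dwell(.3); t=st("up")
i=imaging.capture("scene"); x0,y0=230,110; b=cv2.resize(i[y0:y0+220,x0:x0+200],(545,600)); f=600/220
for x in(-48,48):
  for y in(-25,25):
    for z in(86,-94):
      q=proj("scene",t-F*x+S*y+[0,0,z])[0]; cv2.circle(b,tuple(int(v) for v in (q-[x0,y0]+.5)*f),4,(0,255,0),1)
cv2.imwrite("pics/hold.png",b)
```

```text
[ 641.3 -169.2  254. ] [-0.2  0.2 -3.4] 0.57 27.04
 [671.9   7.5 254. ] [-0.1 -0.5 -4.9] 0.57 28.09
up [535.6 184.7 229.2] [ 0.7 -0.3 -3.8] 0.575 29.22
```

View pics/hold.png

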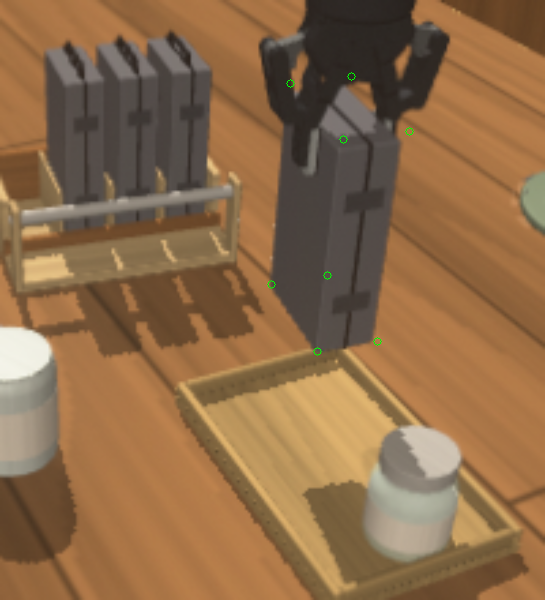

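The case is held nearly upright and clear above the tray, with its foot at (320,350) where predicted. The slim cases and the jar look untouched. I'll lower it until it touches, then release.

Run:
```python
from h import *
bot.movel([535,185,118],max_speed=90); bot.dwell(.2); st()
print(bot.movel([535,185,85],max_speed=20,threshold=5)); p=st("touch")
print(bot.movel(p-[0,0,6],max_speed=15,threshold=12)); p=st("press")
bot.grip(0.0,30); bot.dwell(.3); st()
bot.grip(0.66,30); bot.dwell(.3); st(); bot.grip(1.0); bot.dwell(.3); p=st("open")
i=imaging.capture("scene"); cv2.imwrite("pics/set.png",i)
```

```text
[535.3 185.1 118.5] [ 0.5 -0.1 -4.7] 0.573 30.86
True
touch [535.  184.8 112.1] [-0.8 -0.4  4.6] 0.57 31.48
True
press [535.1 184.8 112.1] [-1.4 -0.6  4.9] 0.573 31.68
 [535.  184.7 112.1] [-1.2 -0.4  6.3] 0.569 32.2
 [534.  184.5 110.8] [-0.1 -0.   0.6] 0.656 32.74
open [534.  184.5 110.9] [ 0.8 -0.8 -0.3] 1.002 33.45
```

Run:
```python
from h import *
p=st(); print(bot.movel(p+[0,0,60],max_speed=60,threshold=6)); st(); bot.movel(p+[0,0,200],max_speed=200)
bot.move_ptp([330,-250,330],O(0)); st()
def faces(i,off,lo,f=5):
    big=cv2.resize(i,None,fx=f,fy=f,interpolation=cv2.INTER_CUBIC)
    m=cv2.inRange(cv2.cvtColor(big,cv2.COLOR_BGR2HSV),(0,0,lo),(180,55,165)); m=cv2.morphologyEx(m,cv2.MORPH_CLOSE,np.ones((7,7))); m=cv2.morphologyEx(m,cv2.MORPH_OPEN,np.ones((9,9)))
    return [(k[:,0]+.5)/f-.5+off for k in cv2.findContours(m,cv2.RETR_EXTERNAL,cv2.CHAIN_APPROX_NONE)[0] if cv2.contourArea(k)>1500]
i=imaging.capture("top"); cv2.imwrite("pics/fin_top.png",i)
for a,z in(((195,290,165,270),188),((180,300,345,415),192)):
    for k in faces(i[a[0]:a[1],a[2]:a[3]],[a[2],a[0]],95):
        print(z,np.round(np.hstack([np.ravel(q) for q in cv2.minAreaRect(cast("top",k,z)[:,:2].astype(np.float32))]),1))
j=imaging.capture("scene"); cv2.imwrite("pics/fin_scene.png",j)
# scene silhouette of the set-down case
h=cv2.cvtColor(j,cv2.COLOR_BGR2HSV); m=cv2.inRange(h,(100,0,40),(179,70,140)); m[:,:310]=0;m[:,420:]=0;m[:140]=0;m[330:]=0
cs=max(cv2.findContours(m,cv2.RETR_EXTERNAL,cv2.CHAIN_APPROX_NONE)[0],key=cv2.contourArea)
print(cv2.contourArea(cs),cv2.approxPolyDP(cv2.convexHull(cs),2,True)[:,0].tolist())
```

```text
[534.  184.5 110.9] [ 0.6  0.2 -1.2] 0.998 33.5
False
 [533.7 184.4 170.4] [0.1 0.3 0.4] 1.0 34.65
 [ 330.4 -249.6  329.9] [ 0.4 -0.   1.3] 1.0 37.25
188 [510.  283.3  29.6  21.2   2.3]
188 [541.2 281.9  30.6  26.5   2.4]
188 [531.9 174.4  96.8  49.2  81.3]
192 [ 452.  -209.2   94.1   19.7   80.1]
192 [ 472.9 -212.7   93.7   18.9   80.2]
192 [ 517.5 -220.4   94.2   41.4   79.9]
192 [ 561.6 -228.    93.8   19.    80.5]
192 [ 583.6 -232.    93.7   18.7   79.6]Traceback (most recent call last):
  File "<stdin>", line 15, in <module>
ValueError: max() iterable argument is empty
```

Run:
```python
from h import *
j=cv2.imread("pics/fin_scene.png"); h=cv2.cvtColor(j,cv2.COLOR_BGR2HSV)
c=np.array([531.9,174.4,0]); a=np.deg2rad(81.3); f=np.array([np.cos(a),np.sin(a),0]); s=np.array([f[1],-f[0],0])
P=[proj("scene",c+x*f+y*s+[0,0,z])[0] for x in(-48,48) for y in(-24.6,24.6) for z in(8,188)]
print("pred",cv2.convexHull(np.float32(P))[:,0].round().tolist())
m=cv2.inRange(h,(0,0,25),(179,75,150)); n,l,sts,ce=cv2.connectedComponentsWithStats(cv2.morphologyEx(m,cv2.MORPH_OPEN,np.ones((3,3))))
u=np.mean(P,0).astype(int); k=l[u[1]-15:u[1]+15,u[0]-10:u[0]+10].ravel(); k=np.bincount(k[k>0]).argmax()
cs=max(cv2.findContours(np.uint8(l==k),cv2.RETR_EXTERNAL,cv2.CHAIN_APPROX_NONE)[0],key=cv2.contourArea)
print("seen",cv2.approxPolyDP(cv2.convexHull(cs),2,True)[:,0].tolist())
```

```text
pred [[370.0, 211.0], [360.0, 276.0], [340.0, 281.0], [324.0, 255.0], [330.0, 191.0], [350.0, 188.0]]
seen [[351, 190], [369, 210], [360, 274], [341, 279], [327, 257], [332, 192]]
```

```bash
python3 -c "
from h import *
st(); print(bot.sign_off())"
```

```text
[ 330.5 -249.6  329.9] [ 0.4 -0.2 -1. ] 1.001 37.35
the job is handed in; nothing more can be done
None
```

The job is handed in at 37.4 s: the thick case was tipped onto the rod, lifted out and set down; final images show it upright on the tray floor and the slim cases unmoved (jar, tin and hammer not re-measured at the end).

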